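# Hang the finds pail on the stand hook and prove it with a tug

## Robot

A 6-joint arm with a two-finger parallel gripper is mounted at the origin on the work surface. World frame = base frame: x ahead of the robot, y to its left, z up, the work surface at z = 0. Lengths are in m, angles in degrees, forces in N, time in s.
With the tool pointing down it reaches from about 0.325 to 0.875 m from the base axis. Payload 4.4 kg.
Tool frame: the origin (TCP) lies midway between the tips of the shut fingers; the grasp point (between the pads) lies 19 mm behind it; z points along the fingers, y is the line along which they close (so a half turn about z gives the same grasp; the last joint's range is limited). The gripper opens to 85 mm and grips with 20 to 120 N. Pads are 22 mm wide; open, the fingers measure 114 mm over their backs; the gripper's body (76 mm by 85 mm) begins 54 mm behind the grasp point. The pads swing forward as they close: fully open they stand 13 mm farther back than shut.
Start: joints at [-83.623, 11.837, 88.321, -0, 79.842, -8.623], TCP at [0.149, -0.555, 0.231] pointing down, gripper open.
Joint ranges: [-156.59, 156.59], [-49.26, 127.26], [12.9, 141.05], [-63.56, 243.56], [4.71, 150.69], [-161.64, 161.64]. Speed limits (degrees/s): [159.86, 159.86, 180, 180, 180, 180].

## Interface

Orientations are given as [roll, pitch, yaw] about the fixed x, y, z axes, in that order (R = Rz(yaw) Ry(pitch) Rx(roll)).
In Python, from workcell import robot gives the robot as it stands. The module is installed in compiled form; this text tells all that it offers.
- The arm moves only by the tool move_arm, never from a script. Its argument "series" is a list that holds one entry, the list of rows, each a list of 6 numbers: the shift along the tool's x, y, z normalised to -1 to 1, where 1 is 25 mm, then the turn, a rotation vector about the tool's x, y, z normalised to -1 to 1, where 1 is 4 degrees. In form: [[[dx, dy, dz, rx, ry, rz], ...]]. A call has 1 to 20 rows; each row shifts and turns the commanded pose from where the row before left it, along the tool's axes as they then stand; what a row does not reach is not made up. A row lasts 1/10 s, in which the tool goes at most 50 mm and 8.59 degrees, less where a joint would pass 70% of its speed; a pose out of reach is approached as far as the arm can. A call with a number of a shift or a turn outside -1 to 1 is refused whole. A call with a gripper value outside its range is refused whole. "grip" is the closure, from 0 (fully open) to 1 (shut), set as the call begins (left out, the last holds). The fingers move at their own pace and stop on an object; "squeeze" is the grip in N (left out, the last holds). Time passes only in rows, so rows that do not move let the fingers close. It gives the time, the measured TCP pose, the force, the opening and the grip force at its end, in the units of the state.
- robot.sense(): the state, without advancing time (a new reading comes with each control period).
- robot.camera(name): name is "scene" or "top" or "wrist"; returns the picture (420x560x3 uint8, blue, green, red); there is no depth.
- robot.get_calibration(name): a dict with "vertical_fov" (degrees; the focal length in pixels is half the picture's height over the tangent of half this angle, whatever the lens; pixels are square), "cx", "cy" (the principal point, pixels), "rvec" (rotation vector, rad) and "tvec" (3), from world to camera coordinates, as OpenCV has them. Camera axes: x right, y down, z forward; pixel columns grow to the right and rows downward; lengths in m; the calibration is good to about 2 mm. A picture is of the moment at which its call begins: read the wrist's pose just before it. get_calibration takes no time and is no camera call; for the wrist camera it gives the pose at the moment of the call.
- robot.hand_in(): hands the job in; it is judged then, once.
The state is a dict: "clock": time; "joint_pos": joint angles; "joint_velocities": joint speeds; "joint_torque": joint torques, N m; "tcp_pos": TCP position; "tcp_rot": TCP orientation; "wrist_force": force on the tool from outside, world axes, zero at the start; "ft_torque": the same for the moment, N m; "gripper_width": finger opening in m; "grip_force": force on a finger pad.
Only numpy, scipy, OpenCV 4.12 (cv2) and the standard library are available. Lean on these libraries where they do the work, as an engineer would, in place of code of your own. Each camera call takes 0.05 s, during which the arm holds its last target. There are 200 camera calls.

## Task

Hang the small steel finds pail by its bail on the hook of the stand, keeping it upright. Before letting go of its wooden grip, tug gently straight down until the loose hook has come down to its stop and carries a steady pull of about 12 newtons (never over 18) for about a second; then let go and leave the pail hanging still on the hook. Do not disturb the other things on the table.

Things in the scene. Friction and masses are not known exactly. Their poses are not given: they have to be found in the camera images.
- pail: Finds pail standing on the table: round steel bucket, 84 mm across the rim, 65 mm high, with a stiff arched bail and an upright wooden grip, all one rigid piece of 150 to 310 g. Origin under the middle of its bottom, z up, y along the bail. The bail's legs rise 84 mm apart and slope in above 112 mm to a level bar.
- pail_grip (a point): Centre of the pail's upright wooden grip, 184 mm above the pail's underside on its axis. The grip is 18 x 18 mm (sides along the pail's x and y), 80 mm long, and stands on the middle of the bail's level bar. Axes as the pail's.
- pail_bail (a point): Middle of the underside of the bail's level bar, where the hook goes: 49 mm below pail_grip, 135 mm above the pail's underside, 70 mm above its rim. The bar is round, 7 mm thick, 48 mm long along y. Axes as the pail's.
- hook: Hook of 8 mm round steel wire. Origin: top of the wire at the lowest point of its round seat (188 to 242 mm above the table), where the bar's underside comes to rest. z up; the hook points to its -x. Upturned tip at x = -24 mm, its top at z = 22 mm; on the +x side the wire climbs to z = 22 mm at x = 24 mm and runs level to the carriage.
- carriage: Steel block, 14 x 26 x 30 mm, that carries the hook; same origin and axes as the hook, the block at x = 69 to 83 mm. Loose in its slot: stays up under the pail's weight, slides down under 4 to 7 N of total load, and after 4 to 36 mm (unmeasured, differs) meets a stop; from there the hook gives about 1 mm per 8 N. The slide then stays down.
- stand: Fixed stand of the hook: base plate 120 x 130 x 10 mm and post 22 x 22 mm, top 260 mm above the table. Origin under the post's middle, 100 mm from the hook's origin along the hook's +x; axes parallel to the hook's.
- plain_pot: plain open steel pot without bail or grip, 84 mm across, 70 mm high; leave alone; origin under its middle
- trowel: pointing trowel lying flat, wooden handle, about 230 mm long; leave alone; origin under the neck end of the blade
- spatula: spatula lying flat on the table; leave alone; origin under it
- jar: brown glass jar, 60 mm across, 85 mm high; leave alone; origin under its middle
- brush_pot: white pot, 76 mm across and 90 mm high, with brushes standing in it to 180 mm; leave alone; origin under its middle

How it is judged:
By the outcome, as a careful person would: the job done as asked, in the order asked, and still so for the second after the job is handed in, with the robot touching nothing.
It also fails if it takes over 61 s, if anything falls off the work surface, if the arm or the gripper's body presses on something with over 40 N, if the wrist force passes 120 N, or if a joint passes its speed limit or range.

## Working session

There is one attempt and no reset: what is moved stays moved. The work goes in short steps, Python scripts to look and compute and a tool call to move; the robot and the scene stay as the last step left them, time stands still between calls to the robot, and variables do not carry over. Pictures are saved under pics/ and viewed, at most 10 in all, crops included, and the job is handed in when it is done.

Besides the shell and the picture viewer there is one more tool, called after ">>>" by a JSON object that holds its "name" and its "arguments", one argument or row to a line. move_arm: Moves the arm, as the interface text tells. Scaled input: -1 to 1 covers 25 mm each way for a shift and 4 degrees each way for a turn. Its arguments: {"type":"object","properties":{"series":{"type":"array"},"grip":{"type":"number"},"squeeze":{"type":"number"}},"required":["series"]}

```bash
mkdir -p pics; python3 - <<'E'
from workcell import robot
import cv2
for n in ("scene","top"):
    cv2.imwrite(f"pics/{n}0.png",robot.camera(n)); print(n,robot.get_calibration(n))
print(robot.sense())
E
```

```text
scene {'vertical_fov': 57.55182605839006, 'cx': 278.5723422436661, 'cy': 208.91823112853072, 'rvec': array([ 1.20956617,  2.21785586, -1.01029205]), 'tvec': array([ 0.26303473, -0.19136937,  1.46573552])}
top {'vertical_fov': 57.79896738815854, 'cx': 277.7759001234755, 'cy': 206.72501724925982, 'rvec': array([ 2.22749266, -2.1855525 ,  0.08745823]), 'tvec': array([0.01301707, 0.53928547, 1.08629137])}
{'clock': 0.1, 'joint_pos': array([-8.36237196e+01,  1.18806213e+01,  8.83980326e+01,  3.18018143e-04,
        7.98429131e+01, -8.62312286e+00]), 'joint_velocities': array([-0.08576089, -0.17933869, -0.07204182, -0.01801098, -0.09871959,
       -0.01857725]), 'joint_torque': array([-8.71275752e-04, -3.84094548e+01, -2.92549574e+01, -1.67437097e-04,
        4.85731900e-03, -1.68947258e-05]), 'tcp_pos': array([ 0.14872619, -0.55470753,  0.23021771]), 'tcp_rot': array([-1.79879854e+02, -1.85364340e-02,  1.49993274e+01]), 'wrist_force': array([-0.57261693, -0.53896169, -0.75589436]), 'ft_torque': array([0.01313322, 0.04376641, 0.02927853]), 'grip_force': 0.0, 'gripper_width': 0.08552859053023519}
```

View pics/scene0.png

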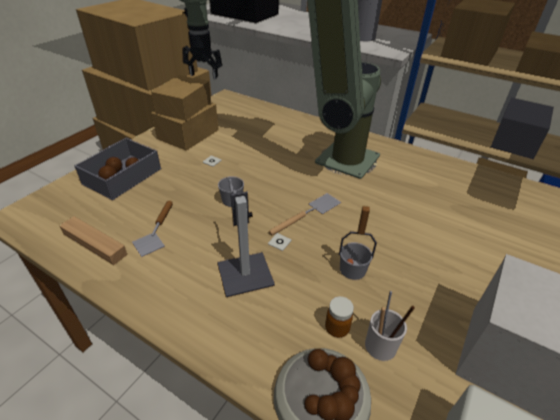

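View pics/top0.png

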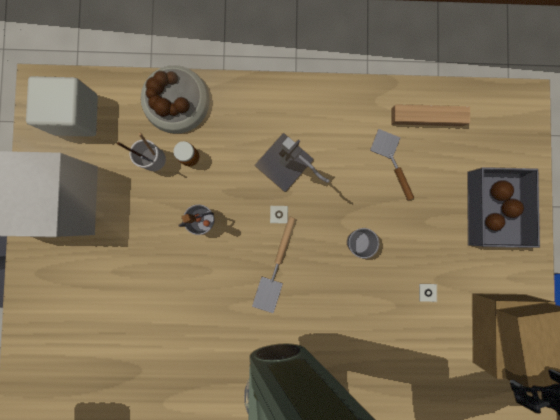

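The pail stands at about (355,260) in scene and (200,220) in top. The stand post is at about (245,200) in scene and (289,150) in top. I'll enlarge both areas to get accurate pixel positions.

```bash
python3 - <<'E'
import cv2,numpy as np
s=cv2.imread("pics/scene0.png");t=cv2.imread("pics/top0.png")
def c(i,x,y,w=100,h=75):
    o=cv2.resize(i[y:y+h,x:x+w],(400,300),interpolation=cv2.INTER_CUBIC)
    for k in range(0,w,20): cv2.putText(o,str(x+k),(k*4,8),0,.3,(0,255,255));cv2.line(o,(k*4,8),(k*4,14),(0,255,255))
    for k in range(0,h,20): cv2.putText(o,str(y+k),(0,k*4+4),0,.3,(0,255,255))
    return o
cv2.imwrite("pics/crop.png",np.vstack([np.hstack([c(s,310,205),c(s,190,185)]),np.hstack([c(t,160,185),c(t,265,130)])]))
E
```

```text
(no output)
```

View pics/crop.png

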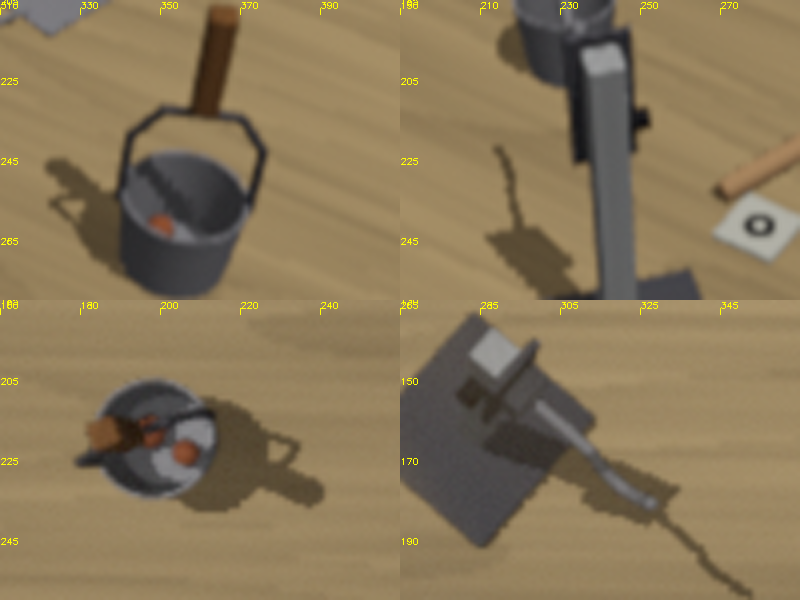

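```bash
cat > h.py <<'E'
import numpy as np,cv2
from workcell import robot
def cam(n,c=None):
    c=c or robot.get_calibration(n); f=210/np.tan(np.radians(c['vertical_fov'])/2)
    R=cv2.Rodrigues(np.array(c['rvec']))[0]; return R,np.array(c['tvec']).ravel(),f,c['cx'],c['cy']
def ray(C,p):
    R,t,f,cx,cy=C; d=R.T@np.array([(p[0]-cx)/f,(p[1]-cy)/f,1]); return -R.T@t,d
def atz(C,p,z):
    o,d=ray(C,p); return o+d*(z-o[2])/d[2]
def proj(C,X):
    R,t,f,cx,cy=C; q=R@np.array(X)+t; return np.array([f*q[0]/q[2]+cx,f*q[1]/q[2]+cy])
E
python3 - <<'E'
from h import *
T=cam('top');S=cam('scene');r=lambda v:np.round(v,4)
print('rim',r(atz(T,(199,219.5),.065)),r(atz(S,(356,254.5),.065)))
print('gtop',r(atz(T,(186.7,218),.224)),r(atz(S,(365.7,208.5),.224)),'gbot',r(atz(S,(361.5,233),.144)))
for C,a,b in((T,(181,225),(213,213.)),(S,(342.5,238.7),(376,243))):
    a=atz(C,a,.112);b=atz(C,b,.112);print('bail',r(a),r(b),r((a+b)/2),np.degrees(np.arctan2(*(b-a)[1::-1])))
p=atz(T,(288.5,143),.26);print('post',r(p),r(atz(S,(240.7,199.2),.26)))
for z in (.205,.215,.225,.235,.245,.255,.265):
    t=atz(T,(327.5,181.2),z);w=atz(T,(299.3,155.5),z)
    print(z,r(t),np.hypot(*(t-p)[:2]),np.degrees(np.arctan2(*(p-t)[1::-1])),np.degrees(np.arctan2(*(w-t)[1::-1])))
# base plate corners top
for q in ((284,133.5),(313.5,160),(285,191)): print(r(atz(T,q,.01)))
C=robot.get_calibration('wrist');W=cam('wrist');print('wristcam',r(ray(W,(280,210))[0]),ray(W,(280,210))[1],C['vertical_fov'],r(W[0]))
E
```

```text
rim [0.4969 0.2397 0.065 ] [0.5027 0.2452 0.065 ]
gtop [0.4973 0.2396 0.224 ] [0.5042 0.2449 0.224 ] gbot [0.5025 0.2471 0.144 ]
bail [0.4809 0.2776 0.112 ] [0.5139 0.1953 0.112 ] [0.4974 0.2364 0.112 ] -68.19429164875652
bail [0.5151 0.2058 0.112 ] [0.4824 0.2835 0.112 ] [0.4988 0.2446 0.112 ] 112.82643845101822
post [0.6709 0.0078 0.26  ] [0.6727 0.0086 0.26  ]
0.205 [ 0.5925 -0.0905  0.205 ] 0.12568792749486882 51.45766276531615 48.58537836210222
0.215 [ 0.5913 -0.089   0.215 ] 0.12525841401120044 50.5689395326207 48.58537836210219
0.225 [ 0.5901 -0.0874  0.225 ] 0.12485924025311747 49.67431739118492 48.58537836210222
0.235 [ 0.5888 -0.0858  0.235 ] 0.12449069806981022 48.77417779319737 48.585378362102254
0.245 [ 0.5876 -0.0843  0.245 ] 0.12415306024649614 47.868917795152555 48.58537836210223
0.255 [ 0.5863 -0.0827  0.255 ] 0.12384657954328035 46.95894920005026 48.58537836210219
0.265 [ 0.5851 -0.0812  0.265 ] 0.12357148778706419 46.04469759842226 48.58537836210223
[0.7547 0.0088 0.01  ]
[ 0.6783 -0.079   0.01  ]
[0.5854 0.003  0.01  ]
wristcam [ 0.2122 -0.5392  0.3719] [-0.26370361 -0.06056398 -0.96280695] 65.8752726870599 [[ 0.2584 -0.966  -0.0021]
 [-0.933  -0.2501  0.2587]
 [-0.2504 -0.0649 -0.966 ]]
```

>>> {"name": "move_arm", "arguments": {
  "series": [
    [[0.9,-0.49,-0.1,0,0,0],[0.9,-0.49,-0.1,0,0,0],[0.9,-0.49,-0.1,0,0,0],[0.9,-0.49,-0.1,0,0,0],[0.9,-0.49,-0.1,0,0,0],[0.9,-0.49,-0.1,0,0,0],[0.9,-0.49,-0.1,0,0,0],[0.9,-0.49,-0.1,0,0,0],[0.9,-0.49,-0.1,0,0,0],[0.9,-0.49,-0.1,0,0,0],[0.9,-0.49,-0.1,0,0,0],[0.9,-0.49,-0.1,0,0,0],[0.9,-0.49,-0.1,0,0,0],[0.9,-0.49,-0.1,0,0,0],[0.9,-0.49,-0.1,0,0,0],[0.9,-0.49,-0.1,0,0,0],[0.9,-0.49,-0.1,0,0,0],[0.9,-0.49,-0.1,0,0,0],[0.9,-0.49,-0.1,0,0,0],[0.9,-0.49,-0.1,0,0,0]]
  ]
}}

```text
clock: 2.1
tcp_pos: [0.5204, -0.2013, 0.2807]
tcp_rot: [-180.0, 0.1, 15.0]
wrist_force: [0.4, 0.2, -0.3]
gripper_width: 0.0852
grip_force: 0.0
```

>>> {"name": "move_arm", "arguments": {
  "series": [
    [[0,0,0,0,0,0],[0,0,0,0,0,0],[0,0,0,0,0,0]]
  ]
}}

```text
clock: 2.4
tcp_pos: [0.5193, -0.2027, 0.2807]
tcp_rot: [-180.0, 0.1, 15.0]
wrist_force: [-0.5, -0.0, 0.2]
gripper_width: 0.0851
grip_force: 0.0
```

```bash
cat > snap.py <<'E'
import sys,pickle
from h import *
n=sys.argv[1]; s=robot.sense(); c=robot.get_calibration('wrist'); im=robot.camera('wrist')
cv2.imwrite(f'pics/{n}.png',im); pickle.dump((c,s),open(n+'.pkl','wb'))
print(s['clock'],np.round(s['tcp_pos'],4),np.round(s['tcp_rot'],2),np.round(s['wrist_force'],2),np.abs(s['joint_velocities']).max())
print([np.round(proj(cam('wrist',c),p),0) for p in ((.606,-.067,.215),(.67,.008,.26),(.5,.242,.2))])
E
python3 snap.py v1
```

```text
2.4 [ 0.5193 -0.2027  0.2807] [-1.7997e+02  7.0000e-02  1.4970e+01] [-0.46 -0.03  0.2 ] 0.5973476501248931
[array([92., 23.]), array([-159., -251.]), array([-400.,   69.])]
```

>>> {"name": "move_arm", "arguments": {
  "series": [
    [[0,0,-1,0,0,0],[0,0,-1,0,0,0],[0.41,-0.95,0,0,0,0],[0.41,-0.95,0,0,0,0],[0.41,-0.95,0,0,0,0],[0.41,-0.95,0,0,0,0],[0.41,-0.95,0,0,0,0],[0.41,-0.95,0,0,0,0],[0.41,-0.95,0,0,0,0],[0.41,-0.95,0,0,0,0],[0.41,-0.95,0,0,0,0],[0.41,-0.95,0,0,0,0],[0.41,-0.95,0,0,0,0],[0,0,0,0,0,0],[0,0,0,0,0,0]]
  ]
}}

```text
clock: 3.95
tcp_pos: [0.5611, 0.0786, 0.3311]
tcp_rot: [180.0, 0.0, 15.0]
wrist_force: [0.4, -0.8, 0.3]
gripper_width: 0.0855
grip_force: 0.0
```

```bash
python3 snap.py v2; python3 - <<'E'
import cv2,numpy as np
a=cv2.imread('pics/v1.png');b=cv2.imread('pics/v2.png')
cv2.imwrite('pics/v12.png',np.hstack([cv2.resize(a[:210,:200],(400,420),interpolation=2),cv2.resize(b,(400,300)).copy() if 0 else cv2.resize(b[:,280:480],(285,600))[:420]]) if 0 else np.hstack([cv2.resize(a[:150,:200],(400,300),interpolation=2),cv2.resize(b,(400,300))]))
E
```

```text
3.95 [0.5611 0.0786 0.3311] [1.7996e+02 4.0000e-02 1.5000e+01] [ 0.42 -0.75  0.32] 1.2877443865101879
[array([468., 195.]), array([437.,  83.]), array([ 83., 216.])]
```

View pics/v12.png

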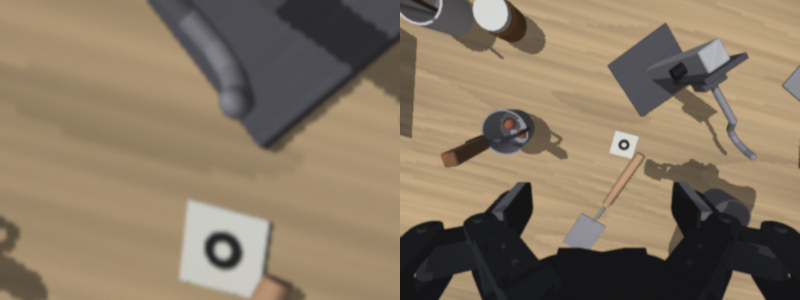

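```bash
python3 - <<'E'
import cv2,numpy as np
b=cv2.imread('pics/v2.png')
A=cv2.resize(b[55:235,400:520],(400,600),interpolation=2);B=cv2.resize(b[135:255,45:205],(400,300),interpolation=2)
a=cv2.imread('pics/v1.png');C=cv2.resize(a[0:75,60:160],(400,300),interpolation=2)
cv2.imwrite('pics/v2c.png',np.hstack([A,np.vstack([B,C])]))
E
```

```text
(no output)
```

View pics/v2c.png

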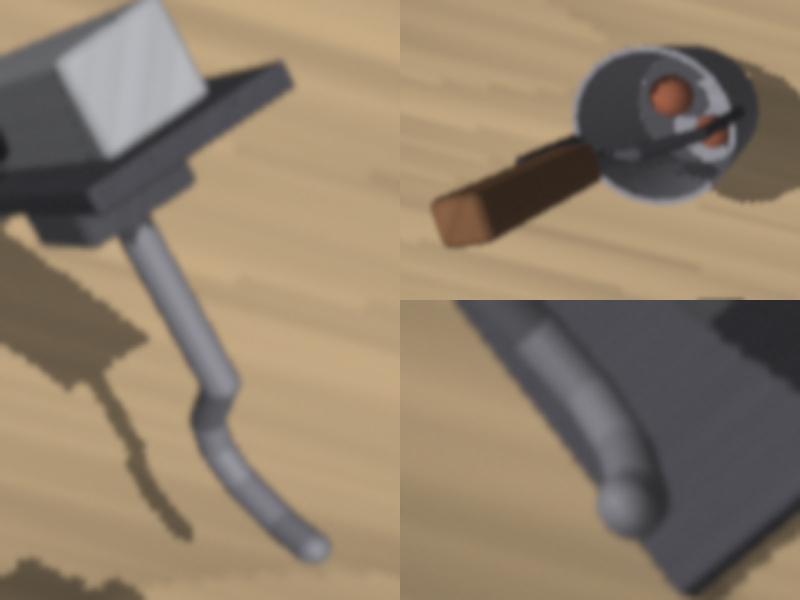

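```bash
python3 - <<'E'
from h import *
import pickle
from scipy.optimize import least_squares
c1,s1=pickle.load(open('v1.pkl','rb'));c2,s2=pickle.load(open('v2.pkl','rb'))
A=cam('wrist',c1);B=cam('wrist',c2);T=cam('top');S=cam('scene');r=lambda v:np.round(v,4)
def tri(obs,x0):
    q=least_squares(lambda X:np.concatenate([(proj(C,X)-p)*w for C,p,w in obs]),x0);return r(q.x),np.round(q.fun,1)
x0=[.59,-.08,.23]
print('tip',tri([(A,(116.3,50),1),(B,(494.8,219.7),1)],x0),tri([(A,(116.3,50),1),(B,(494.8,219.7),1),(T,(327.5,181.2),1)],x0))
print('post',r(atz(B,(439.6,78.4),.26)),tri([(B,(439.6,78.4),1),(T,(288.5,143),1)],[.67,0,.26]))
# model fit: post xy, yaw, hz
def f(v):
    px,py,a,h=v;u=np.array([np.cos(a),np.sin(a)]);P=lambda x,z:np.r_[np.array([px,py])-u*(.1-x),h+z]
    L=[(A,P(-.024,.018),(116.3,50)),(B,P(-.024,.018),(494.8,219.7)),(B,P(.024,.018),(466.6,171.4)),(B,P(.069,.018),(440.5,122.5)),
       (B,np.array([px,py,.26]),(439.6,78.4)),(T,np.array([px,py,.26]),(288.5,143)),(T,P(-.024,.018),(327.5,181.2))]
    return np.concatenate([proj(C,X)-p for C,X,p in L])
q=least_squares(f,[.67,.008,.85,.21]);px,py,a,h=q.x;print('fit',r(q.x),np.degrees(a),'origin',px-.1*np.cos(a),py-.1*np.sin(a));print(np.round(q.fun,1))
g=[(B,(69.8,223.8)),(T,(186.7,218)),(S,(365.7,208.5))];m=[(B,(147.8,185)),(T,(199,219.5)),(S,(356,254.5))]
print('grip',[r(atz(C,p,.224)) for C,p in g],'rim',[r(atz(C,p,.065)) for C,p in m])
E
```

```text
tip (array([ 0.5943, -0.0885,  0.227 ]), array([-0.3,  0.6,  0.4, -0.9])) (array([ 0.5942, -0.0885,  0.2269]), array([-0.4,  0.9,  0.2, -0.8,  0.6, -1.8]))
post [0.6728 0.0073 0.26  ] (array([0.6724, 0.0078, 0.2613]), array([-0.1,  0.2,  0. , -0.8]))
fit [0.6725 0.0071 0.8831 0.2094] 50.6000790331872 origin 0.6090192353923214 -0.0701621617604663
[-0.4  1.6  0.6 -0.1  0.9 -0.7 -1.4 -1.4  0.1  0.6  0.3 -0.7  0.7 -1.7]
grip [array([0.5015, 0.2389, 0.224 ]), array([0.4973, 0.2396, 0.224 ]), array([0.5042, 0.2449, 0.224 ])] rim [array([0.5013, 0.2397, 0.065 ]), array([0.4969, 0.2397, 0.065 ]), array([0.5027, 0.2452, 0.065 ])]
```

Tip and post triangulate consistently: hook origin is about (0.609, -0.070, 0.209) with yaw 50.5°, and the pail is about (0.5015, 0.240) with yaw 22°. Next I go above the pail.

>>> {"name": "move_arm", "arguments": {
  "series": [
    [[-0.08,-0.85,0.15,0,0,0],[-0.08,-0.85,0.15,0,0,0],[-0.08,-0.85,0.15,0,0,0],[-0.08,-0.85,0.15,0,0,0],[-0.08,-0.85,0.15,0,0,0],[-0.08,-0.85,0.15,0,0,0],[-0.08,-0.85,0.15,0,0,0],[-0.08,-0.85,0.15,0,0,0],[0,0,0,0,0,-0.87],[0,0,0,0,0,-0.87],[0,0,0,0,0,0],[0,0,0,0,0,0]]
  ]
}}

```text
clock: 5.2
tcp_pos: [0.5022, 0.2382, 0.3013]
tcp_rot: [180.0, 0.0, 21.8]
wrist_force: [0.2, -0.1, 0.3]
gripper_width: 0.0853
grip_force: 0.0
```

```bash
python3 snap.py v3; python3 - <<'E'
from h import *
import pickle
c,s=pickle.load(open('v3.pkl','rb'));C=cam('wrist',c)
print(proj(C,(.5015,.24,.224)),proj(C,(.5015,.24,.065)))
E
```

```text
5.2 [0.5022 0.2382 0.3013] [179.99   0.    21.79] [ 0.15 -0.14  0.26] 0.23790356439343607
[array([713., 233.]), array([790., 109.]), array([275., 207.])]
[278.16155812 214.97093866] [279.86208643 176.45258758]
```

View pics/v3.png

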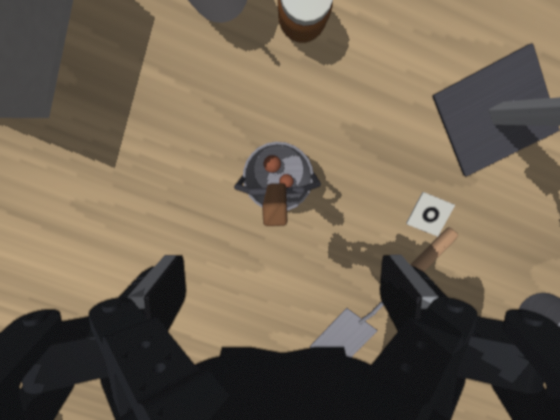

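Grip top is at (275,215), about 2 mm off centre, and the bail ends are at (240,185) and (318,182). Next I descend, grip and lift.

>>> {"name": "move_arm", "arguments": {
  "series": [
    [[0,-0.14,0.5,0,0,-0.35],[0,0,0.9,0,0,0],[0,0,0.9,0,0,0],[0,0,0.9,0,0,0],[0,0,0.9,0,0,0],[0,0,0.7,0,0,0],[0,0,0.4,0,0,0],[0,0,0.16,0,0,0],[0,0,0,0,0,0]]
  ]
}}

```text
clock: 6.15
tcp_pos: [0.5004, 0.2425, 0.1668]
tcp_rot: [-180.0, 0.0, 23.4]
wrist_force: [0.8, 1.3, 0.5]
gripper_width: 0.0853
grip_force: 0.0
```

>>> {"name": "move_arm", "arguments": {
  "series": [
    [[0,0,0,0,0,0],[0,0,0,0,0,0],[0,0,0,0,0,0],[0,0,0,0,0,0],[0,0,0,0,0,0],[0,0,0,0,0,0],[0,0,0,0,0,0],[0,0,0,0,0,0],[0,0,0,0,0,0]]
  ],
  "grip": 1,
  "squeeze": 70
}}

```text
clock: 7.05
tcp_pos: [0.5009, 0.2428, 0.1677]
tcp_rot: [-180.0, -0.1, 23.4]
wrist_force: [-0.8, 1.0, 2.5]
gripper_width: 0.017
grip_force: 68.8
```

>>> {"name": "move_arm", "arguments": {
  "series": [
    [[0,0,-0.2,0,0,0],[0,0,-0.5,0,0,0],[0,0,-0.7,0,0,0],[0,0,-0.8,0,0,0],[0,0,-0.8,0,0,0],[0,0,-0.8,0,0,0],[0,0,-0.7,0,0,0],[0,0,-0.4,0,0,0],[0,0,-0.1,0,0,0],[0,0,0,0,0,0],[0,0,0,0,0,0]]
  ]
}}

```text
clock: 8.15
tcp_pos: [0.4999, 0.2423, 0.291]
tcp_rot: [-180.0, 0.1, 23.4]
wrist_force: [-0.7, -0.5, -2.7]
gripper_width: 0.0173
grip_force: 68.3
```

>>> {"name": "move_arm", "arguments": {
  "series": [
    [[0,0,0,0,0,0],[0,0,0,0,0,0]]
  ]
}}

```text
clock: 8.35
tcp_pos: [0.5002, 0.2424, 0.2913]
tcp_rot: [-180.0, 0.1, 23.4]
wrist_force: [0.0, -0.1, -2.0]
gripper_width: 0.0172
grip_force: 68.3
```

```bash
python3 - <<'E'
from h import *
s=robot.sense();p=s['tcp_pos'];y=np.radians(s['tcp_rot'][2]);print(s['clock'],p,s['tcp_rot'],s['wrist_force'],s['ft_torque'])
d=np.array([.545,-.147])-p[:2];X=np.array([np.cos(y),np.sin(y)]);Y=np.array([np.sin(y),-np.cos(y)]);print(d@X/.025,d@Y/.025)
E
```

```text
8.35 [0.50015508 0.24241217 0.29125775] [-1.79988546e+02  1.07944943e-01  2.33582502e+01] [ 0.00509968 -0.0639073  -1.99970028] [0.00083126 0.00377137 0.06073918]
-4.528966779969217 15.01109958573386
```

>>> {"name": "move_arm", "arguments": {
  "series": [
    [[-0.06,0.2,0,0,0,0],[-0.15,0.5,0,0,0,0],[-0.24,0.8,0,0,0,0],[-0.27,0.9,0,0,0,0],[-0.27,0.9,0,0,0,0],[-0.27,0.9,0,0,0,0],[-0.27,0.9,0,0,0,0],[-0.27,0.9,0,0,0,0],[-0.27,0.9,0,0,0,0],[-0.27,0.9,0,0,0,0],[-0.27,0.9,0,0,0,0],[-0.27,0.9,0,0,0,0],[-0.27,0.9,0,0,0,0],[-0.27,0.9,0,0,0,0],[-0.27,0.9,0,0,0,0],[-0.27,0.9,0,0,0,0],[-0.24,0.8,0,0,0,0],[-0.18,0.6,0,0,0,0],[-0.12,0.4,0,0,0,0]]
  ]
}}

```text
clock: 10.25
tcp_pos: [0.5457, -0.1481, 0.2922]
tcp_rot: [180.0, 0.0, 23.3]
wrist_force: [0.2, 0.2, -1.3]
gripper_width: 0.017
grip_force: 68.4
```

>>> {"name": "move_arm", "arguments": {
  "series": [
    [[0,0,0,0,0,-0.4],[0,0,0,0,0,-0.8],[0,0,0,0,0,-1],[0,0,0,0,0,-1],[0,0,0,0,0,-1],[0,0,0,0,0,-1],[0,0,0,0,0,-0.9],[0,0,0,0,0,-0.5],[0,0,0,0,0,-0.18],[0,0,0,0,0,0],[0,0,0,0,0,0]]
  ]
}}

```text
clock: 11.35
tcp_pos: [0.546, -0.1459, 0.2923]
tcp_rot: [-180.0, -0.0, 50.5]
wrist_force: [0.1, 0.4, -1.8]
gripper_width: 0.0174
grip_force: 68.4
```

```bash
python3 snap.py v4; python3 - <<'E'
from h import *
s=robot.sense();p=s['tcp_pos'];y=np.radians(s['tcp_rot'][2])
cv2.imwrite('pics/top4.png',robot.camera('top'))
o=np.array([.609,-.0702]);d=o-p[:2];X=np.array([np.cos(y),np.sin(y)]);Y=np.array([np.sin(y),-np.cos(y)]);print(p,s['tcp_rot'],d@X/.025,d@Y/.025)
w=cv2.imread('pics/v4.png');t=cv2.imread('pics/top4.png')
cv2.imwrite('pics/m4.png',np.hstack([cv2.resize(w,(400,300)),cv2.resize(t[120:240,240:400],(400,300),interpolation=2)]))
E
```

```text
11.35 [ 0.546  -0.1459  0.2923] [-1.80e+02 -1.00e-02  5.05e+01] [ 0.05  0.37 -1.76] 0.2623517626853849
[array([275.,  62.]), array([ 275., -215.]), array([-248., -279.])]
[ 0.54599517 -0.14599932  0.29230032] [-1.79993987e+02 -6.57652767e-03  5.04940826e+01] 3.9425863237752155 0.01566414900079416
```

View pics/m4.png

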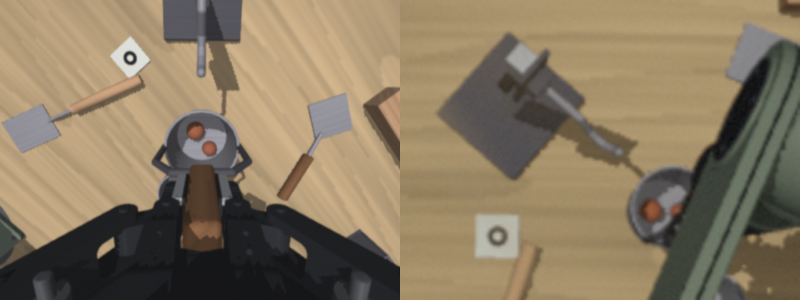

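Pail is held upright. The bail midpoint lines up with the hook tip (about x=201-203 in the half-size wrist view) and the wire is straight ahead. Next I advance over the hook and lower.

>>> {"name": "move_arm", "arguments": {
  "series": [
    [[0.2,0,0,0,0,0],[0.5,0,0,0,0,0],[0.6,0,0,0,0,0],[0.6,0,0,0,0,0],[0.6,0,0,0,0,0],[0.6,0,0,0,0,0],[0.5,0,0,0,0,0],[0.24,0,0,0,0,0],[0.1,0,0,0,0,0],[0,0,0,0,0,0]]
  ]
}}

```text
clock: 12.45
tcp_pos: [0.6087, -0.0702, 0.2922]
tcp_rot: [-180.0, 0.0, 50.5]
wrist_force: [0.3, 0.3, -1.6]
gripper_width: 0.0171
grip_force: 68.4
```

>>> {"name": "move_arm", "arguments": {
  "series": [
    [[0,0,0.2,0,0,0],[0,0,0.3,0,0,0],[0,0,0.3,0,0,0],[0,0,0.3,0,0,0],[0,0,0.2,0,0,0],[0,0,0.1,0,0,0],[0,0,0,0,0,0],[0,0,0,0,0,0]]
  ]
}}

```text
clock: 13.25
tcp_pos: [0.6089, -0.0704, 0.2575]
tcp_rot: [180.0, -0.0, 50.5]
wrist_force: [0.0, 0.5, -1.4]
gripper_width: 0.0169
grip_force: 68.5
```

```bash
python3 snap.py v5; python3 -c "
import cv2,numpy as np
w=cv2.imread('pics/v5.png');from workcell import robot
s=robot.camera('scene');cv2.imwrite('pics/m5.png',np.hstack([w[:300,130:430],cv2.resize(s[170:310,180:320],(300,300),interpolation=2)]))"
```

```text
13.25 [ 0.6089 -0.0704  0.2575] [ 1.7997e+02 -2.0000e-02  5.0480e+01] [ 0.04  0.54 -1.38] 0.3864552690171089
[array([274., 229.]), array([273.,  26.]), array([-276.,  -99.])]
```

View pics/m5.png

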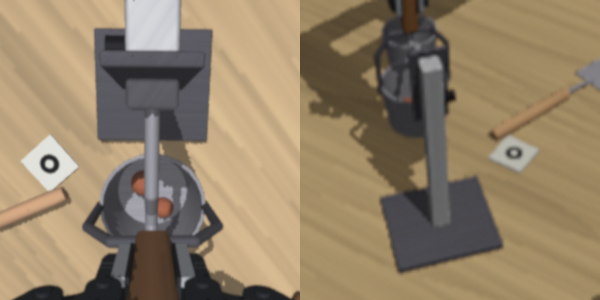

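The wire passes through the bail, with the hook tip beyond the bar under the grip. Now I lower gently to contact.

>>> {"name": "move_arm", "arguments": {
  "series": [
    [[0,0,0.2,0,0,0],[0,0,0.2,0,0,0],[0,0,0.1,0,0,0],[0,0,0,0,0,0]]
  ]
}}

```text
clock: 13.75
tcp_pos: [0.6081, -0.0702, 0.2437]
tcp_rot: [-179.9, 0.0, 50.5]
wrist_force: [0.2, 0.6, -2.0]
gripper_width: 0.0172
grip_force: 68.5
```

>>> {"name": "move_arm", "arguments": {
  "series": [
    [[0,0,0.04,0,0,0],[0,0,0.04,0,0,0],[0,0,0,0,0,0]]
  ]
}}

```text
clock: 14.05
tcp_pos: [0.6087, -0.0704, 0.2427]
tcp_rot: [-180.0, 0.0, 50.5]
wrist_force: [-0.1, -0.6, -2.2]
gripper_width: 0.0173
grip_force: 68.5
```

>>> {"name": "move_arm", "arguments": {
  "series": [
    [[0,0,0.04,0,0,0],[0,0,0.04,0,0,0],[0,0,0,0,0,0]]
  ]
}}

```text
clock: 14.35
tcp_pos: [0.6089, -0.0704, 0.2414]
tcp_rot: [180.0, -0.0, 50.5]
wrist_force: [0.5, 0.3, -0.1]
gripper_width: 0.0171
grip_force: 68.6
```

>>> {"name": "move_arm", "arguments": {
  "series": [
    [[0,0,0.04,0,0,0],[0,0,0,0,0,0]]
  ]
}}

```text
clock: 14.55
tcp_pos: [0.6089, -0.0704, 0.2406]
tcp_rot: [179.9, -0.0, 50.5]
wrist_force: [-1.4, 1.2, 3.2]
gripper_width: 0.0175
grip_force: 69.0
```

>>> {"name": "move_arm", "arguments": {
  "series": [
    [[0,0,0.02,0,0,0],[0,0,0.02,0,0,0],[0,0,0,0,0,0]]
  ]
}}

```text
clock: 14.85
tcp_pos: [0.6089, -0.0704, 0.2391]
tcp_rot: [180.0, -0.0, 50.5]
wrist_force: [-1.0, -0.4, 3.1]
gripper_width: 0.0172
grip_force: 69.0
```

>>> {"name": "move_arm", "arguments": {
  "series": [
    [[0,0,0.03,0,0,0],[0,0,0.025,0,0,0],[0,0,0,0,0,0]]
  ]
}}

```text
clock: 15.15
tcp_pos: [0.6089, -0.0704, 0.2374]
tcp_rot: [180.0, -0.0, 50.5]
wrist_force: [0.2, -1.1, 3.0]
gripper_width: 0.0171
grip_force: 69.0
```

>>> {"name": "move_arm", "arguments": {
  "series": [
    [[0,0,0.03,0,0,0],[0,0,0.025,0,0,0],[0,0,0,0,0,0]]
  ]
}}

```text
clock: 15.45
tcp_pos: [0.6088, -0.0704, 0.2359]
tcp_rot: [180.0, -0.0, 50.5]
wrist_force: [0.2, 0.2, 2.7]
gripper_width: 0.0174
grip_force: 69.1
```

>>> {"name": "move_arm", "arguments": {
  "series": [
    [[0,0,0.03,0,0,0],[0,0,0.025,0,0,0],[0,0,0,0,0,0]]
  ]
}}

```text
clock: 15.75
tcp_pos: [0.6088, -0.0704, 0.2346]
tcp_rot: [180.0, -0.0, 50.5]
wrist_force: [1.6, -0.8, 3.1]
gripper_width: 0.0168
grip_force: 69.1
```

>>> {"name": "move_arm", "arguments": {
  "series": [
    [[0,0,0.03,0,0,0],[0,0,0.025,0,0,0],[0,0,0,0,0,0]]
  ]
}}

```text
clock: 16.05
tcp_pos: [0.6088, -0.0704, 0.2332]
tcp_rot: [180.0, -0.0, 50.5]
wrist_force: [0.8, -0.4, 2.0]
gripper_width: 0.017
grip_force: 69.1
```

>>> {"name": "move_arm", "arguments": {
  "series": [
    [[0,0,0.03,0,0,0],[0,0,0.025,0,0,0],[0,0,0,0,0,0]]
  ]
}}

```text
clock: 16.35
tcp_pos: [0.6088, -0.0704, 0.2318]
tcp_rot: [180.0, -0.0, 50.5]
wrist_force: [0.7, -0.8, 3.4]
gripper_width: 0.0173
grip_force: 69.1
```

>>> {"name": "move_arm", "arguments": {
  "series": [
    [[0,0,0.03,0,0,0],[0,0,0.025,0,0,0],[0,0,0,0,0,0]]
  ]
}}

```text
clock: 16.65
tcp_pos: [0.6087, -0.0704, 0.2304]
tcp_rot: [180.0, -0.0, 50.5]
wrist_force: [1.0, -0.2, 2.7]
gripper_width: 0.0174
grip_force: 69.1
```

>>> {"name": "move_arm", "arguments": {
  "series": [
    [[0,0,0.03,0,0,0],[0,0,0.025,0,0,0],[0,0,0,0,0,0]]
  ]
}}

```text
clock: 16.95
tcp_pos: [0.6087, -0.0704, 0.2291]
tcp_rot: [180.0, -0.0, 50.5]
wrist_force: [0.9, -0.8, 1.9]
gripper_width: 0.0175
grip_force: 69.1
```

>>> {"name": "move_arm", "arguments": {
  "series": [
    [[0,0,0.03,0,0,0],[0,0,0.025,0,0,0],[0,0,0,0,0,0]]
  ]
}}

```text
clock: 17.25
tcp_pos: [0.6087, -0.0704, 0.2277]
tcp_rot: [180.0, 0.0, 50.5]
wrist_force: [1.7, -1.3, 3.4]
gripper_width: 0.0172
grip_force: 69.1
```

>>> {"name": "move_arm", "arguments": {
  "series": [
    [[0,0,0.03,0,0,0],[0,0,0.025,0,0,0],[0,0,0,0,0,0]]
  ]
}}

```text
clock: 17.55
tcp_pos: [0.6087, -0.0704, 0.2263]
tcp_rot: [180.0, -0.0, 50.5]
wrist_force: [2.0, -1.1, 3.2]
gripper_width: 0.017
grip_force: 69.2
```

>>> {"name": "move_arm", "arguments": {
  "series": [
    [[0,0,0.03,0,0,0],[0,0,0.025,0,0,0],[0,0,0,0,0,0]]
  ]
}}

```text
clock: 17.85
tcp_pos: [0.6088, -0.0704, 0.2258]
tcp_rot: [180.0, -0.0, 50.5]
wrist_force: [0.5, -1.3, 6.3]
gripper_width: 0.0171
grip_force: 69.3
```

Stop met. Next I build up the pull in small steps.

>>> {"name": "move_arm", "arguments": {
  "series": [
    [[0,0,0.012,0,0,0],[0,0,0.012,0,0,0],[0,0,0,0,0,0]]
  ]
}}

```text
clock: 18.15
tcp_pos: [0.6088, -0.0704, 0.2256]
tcp_rot: [180.0, -0.0, 50.5]
wrist_force: [-0.3, -0.7, 7.5]
gripper_width: 0.0173
grip_force: 69.5
```

>>> {"name": "move_arm", "arguments": {
  "series": [
    [[0,0,0.015,0,0,0],[0,0,0.015,0,0,0],[0,0,0.01,0,0,0],[0,0,0,0,0,0]]
  ]
}}

```text
clock: 18.55
tcp_pos: [0.6089, -0.0704, 0.2252]
tcp_rot: [179.9, -0.0, 50.5]
wrist_force: [-0.7, -0.2, 8.6]
gripper_width: 0.0175
grip_force: 69.9
```

```bash
python3 - <<'E'
from h import *
F=[]
for i in range(4): robot.camera('top');s=robot.sense();F.append(s['wrist_force'])
print(s['clock'],np.round(F,2),np.mean(F,0),s['tcp_pos'],s['gripper_width'])
E
```

```text
18.75 [[-0.79 -0.23  8.87]
 [-1.35  0.43  9.01]
 [-0.61 -1.3   9.51]
 [-1.32 -0.36  8.71]] [-1.01736823 -0.3663517   9.02506154] [ 0.60889131 -0.07040046  0.22525077] 0.017289838383398325
```

>>> {"name": "move_arm", "arguments": {
  "series": [
    [[0,0,0.015,0,0,0],[0,0,0.015,0,0,0],[0,0,0,0,0,0],[0,0,0,0,0,0],[0,0,0,0,0,0]]
  ]
}}

```text
clock: 19.25
tcp_pos: [0.6089, -0.0704, 0.225]
tcp_rot: [179.9, -0.0, 50.5]
wrist_force: [-1.8, -0.8, 11.0]
gripper_width: 0.0175
grip_force: 70.1
```

```bash
python3 - <<'E'
from h import *
F=[]
for i in range(6): robot.camera('top');s=robot.sense();F.append(s['wrist_force'])
print(s['clock'],np.round(F,2),np.mean(F,0),s['tcp_pos'],s['gripper_width'])
E
```

```text
19.55 [[-1.82 -0.15 10.38]
 [-2.63 -0.53 10.57]
 [-2.36 -0.1  10.71]
 [-2.11 -0.04 10.43]
 [-1.49 -0.53 10.76]
 [-1.29  0.21 11.1 ]] [-1.94865582 -0.1881     10.6572994 ] [ 0.60892817 -0.07039693  0.22497899] 0.01720187255722513
```

Wrist reads a steady 10.7 N, so with the pail's weight the hook carries about 12.8 N. I hold, then ease off to about zero wrist force before opening.

>>> {"name": "move_arm", "arguments": {
  "series": [
    [[0,0,0,0,0,0],[0,0,0,0,0,0],[0,0,0,0,0,0],[0,0,0,0,0,0],[0,0,0,0,0,0],[0,0,0,0,0,0],[0,0,0,0,0,0],[0,0,0,0,0,0],[0,0,0,0,0,0],[0,0,0,0,0,0],[0,0,0,0,0,0],[0,0,0,0,0,0]]
  ]
}}

```text
clock: 20.75
tcp_pos: [0.6089, -0.0704, 0.225]
tcp_rot: [179.9, -0.0, 50.5]
wrist_force: [-1.7, 0.3, 10.2]
gripper_width: 0.0173
grip_force: 70.1
```

>>> {"name": "move_arm", "arguments": {
  "series": [
    [[0,0,-0.03,0,0,0],[0,0,-0.03,0,0,0],[0,0,-0.02,0,0,0],[0,0,0,0,0,0],[0,0,0,0,0,0]]
  ]
}}

```text
clock: 21.25
tcp_pos: [0.6088, -0.0704, 0.2257]
tcp_rot: [180.0, -0.0, 50.5]
wrist_force: [-0.4, -1.0, 6.9]
gripper_width: 0.0172
grip_force: 69.7
```

>>> {"name": "move_arm", "arguments": {
  "series": [
    [[0,0,-0.03,0,0,0],[0,0,-0.03,0,0,0],[0,0,-0.03,0,0,0],[0,0,-0.03,0,0,0],[0,0,0,0,0,0],[0,0,0,0,0,0]]
  ]
}}

```text
clock: 21.85
tcp_pos: [0.6082, -0.07, 0.2269]
tcp_rot: [-179.9, 0.0, 50.5]
wrist_force: [0.7, -0.2, 0.1]
gripper_width: 0.017
grip_force: 68.8
```

>>> {"name": "move_arm", "arguments": {
  "series": [
    [[0,0,0,0,0,0],[0,0,0,0,0,0],[0,0,0,0,0,0],[0,0,0,0,0,0],[0,0,0,0,0,0],[0,0,0,0,0,0]]
  ],
  "grip": 0.4
}}

```text
clock: 22.45
tcp_pos: [0.6087, -0.0703, 0.2277]
tcp_rot: [-180.0, -0.0, 50.5]
wrist_force: [-0.2, -0.6, 0.2]
gripper_width: 0.0512
grip_force: 0.0
```

>>> {"name": "move_arm", "arguments": {
  "series": [
    [[0,0,-0.2,0,0,0],[0,0,-0.5,0,0,0],[0,0,-0.8,0,0,0],[0,0,-0.8,0,0,0],[0,0,-0.8,0,0,0],[0,0,-0.8,0,0,0],[0,0,-0.8,0,0,0],[-0.6,0,-0.5,0,0,0],[-0.9,0,0,0,0,0],[-0.9,0,0,0,0,0],[-0.9,0,0,0,0,0],[-0.9,0,0,0,0,0],[-0.5,0,0,0,0,0],[0,0,0,0,0,0],[0,0,0,0,0,0]]
  ]
}}

```text
clock: 23.95
tcp_pos: [0.534, -0.161, 0.358]
tcp_rot: [180.0, -0.0, 50.5]
wrist_force: [-0.3, -0.5, 0.1]
gripper_width: 0.0512
grip_force: 0.0
```

```bash
python3 - <<'E'
from h import *
s=robot.camera('scene');t=robot.camera('top')
cv2.imwrite('pics/m6.png',np.hstack([cv2.resize(s[150:300,180:330],(400,400),interpolation=2),cv2.resize(t[120:240,240:360],(400,400),interpolation=2)]))
E
python3 snap.py v6
```

```text
24.05 [ 0.5343 -0.1604  0.3577] [-1.800e+02 -3.000e-02  5.053e+01] [0.15 0.5  0.06] 0.44251085426411235
[array([276.,  51.]), array([ 277., -146.]), array([-114., -206.])]
```

View pics/m6.png

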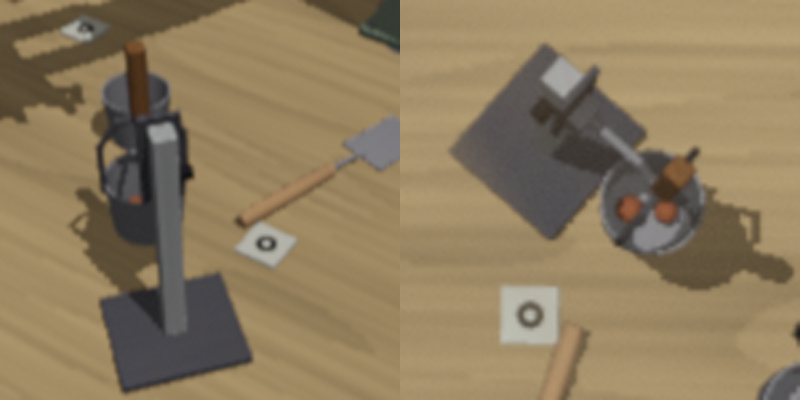

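The pail hangs upright on the hook, with its grip at (135,80) in the left crop and (672,178) in the right. I let any swing die down and check for stillness.

>>> {"name": "move_arm", "arguments": {
  "series": [
    [[0,0,0,0,0,0],[0,0,0,0,0,0],[0,0,0,0,0,0],[0,0,0,0,0,0],[0,0,0,0,0,0],[0,0,0,0,0,0],[0,0,0,0,0,0],[0,0,0,0,0,0],[0,0,0,0,0,0],[0,0,0,0,0,0],[0,0,0,0,0,0],[0,0,0,0,0,0],[0,0,0,0,0,0],[0,0,0,0,0,0],[0,0,0,0,0,0],[0,0,0,0,0,0],[0,0,0,0,0,0],[0,0,0,0,0,0],[0,0,0,0,0,0],[0,0,0,0,0,0]]
  ]
}}

```text
clock: 26.1
tcp_pos: [0.5339, -0.161, 0.3577]
tcp_rot: [-180.0, -0.0, 50.5]
wrist_force: [0.0, 0.4, 0.5]
gripper_width: 0.0513
grip_force: 0.0
```

>>> {"name": "move_arm", "arguments": {
  "series": [
    [[0,0,0,0,0,0],[0,0,0,0,0,0],[0,0,0,0,0,0],[0,0,0,0,0,0],[0,0,0,0,0,0],[0,0,0,0,0,0],[0,0,0,0,0,0],[0,0,0,0,0,0],[0,0,0,0,0,0],[0,0,0,0,0,0],[0,0,0,0,0,0],[0,0,0,0,0,0],[0,0,0,0,0,0],[0,0,0,0,0,0],[0,0,0,0,0,0],[0,0,0,0,0,0],[0,0,0,0,0,0],[0,0,0,0,0,0],[0,0,0,0,0,0],[0,0,0,0,0,0]]
  ]
}}

```text
clock: 28.1
tcp_pos: [0.5339, -0.161, 0.3577]
tcp_rot: [180.0, -0.0, 50.5]
wrist_force: [0.3, 1.0, 0.1]
gripper_width: 0.0514
grip_force: 0.0
```

```bash
python3 - <<'E'
from h import *
L=[robot.camera('wrist')[:250].astype(np.float32).mean(2) for _ in range(16)]
print([round(cv2.phaseCorrelate(L[0][60:230,180:380],l[60:230,180:380])[0][1],2) for l in L])
print([round(float(np.abs(l-L[0])[60:230,180:380].max()),0) for l in L])
o=L[0].astype(np.uint8);cv2.imwrite('pics/w7.png',cv2.resize(o,(560,250)));print(robot.sense()['clock'])
E
```

```text
[0.0, -0.01, -0.0, -0.0, -0.0, -0.01, -0.02, 0.01, -0.01, -0.02, 0.0, -0.0, -0.01, -0.0, 0.01, -0.02]
[0.0, 33.0, 33.0, 32.0, 32.0, 32.0, 32.0, 32.0, 32.0, 32.0, 32.0, 32.0, 5.0, 5.0, 6.0, 5.0]
28.9
```

View pics/w7.png

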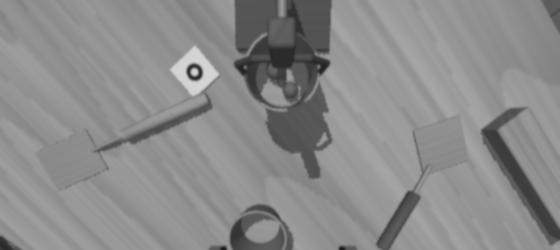

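The pail is hanging upright and still on the hook (grip at (283,40)), and the gripper is clear.

```bash
python3 -c "
from workcell import robot
print(robot.hand_in())"
```

```text
the job is handed in; nothing more can be done
None
```

The pail hangs upright and still on the hook. The hook reached its stop and carried about 12.8 N (10.7 N at the wrist plus the pail's weight) for over a second before I let go; the job was handed in at about 29 s.

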